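# Close and pin the tissue-array punching jig, and keep it pressed shut

### The arm

A 6-joint arm with a two-finger parallel gripper is mounted at the origin on a cart in front of the work surface, level with it; the furniture and walls round the work are solid. World frame = base frame: x ahead of the robot, y to its left, z up, the work surface at z = 0. Lengths are in m, angles in rad, forces in N, time in s.
With the tool pointing down it reaches from about 0.425 to 0.95 m from the base axis. Payload 3.5 kg.
Tool frame: the origin (TCP) lies on the centre line of the jaws, within the pads' length; the fingertips stand 17 mm ahead of it and the grasp point (between the pads) lies 2 mm behind it; z points along the fingers, y is the line along which they close (so a half turn about z gives the same grasp; the last joint's range is limited). The gripper opens to 85 mm and grips with 20 to 120 N. Pads are 22 mm wide; open, the fingers measure 114 mm over their backs; the gripper's body (76 mm by 85 mm) begins 54 mm behind the grasp point. The pads swing forward as they close: fully open they stand 13 mm farther back than shut.
Start: joints at [0.958, 0.286, 1.577, -0, 1.279, -0.15], TCP at [0.301, 0.604, 0.248] pointing down, gripper open.
Joint ranges: [-2.77, 2.77], [-0.9, 2.22], [0.21, 2.48], [-1.53, 4.67], [0.24, 2.81], [-2.84, 2.84]. Speed limits (rad/s): [2.79, 2.79, 3.14, 3.14, 3.14, 3.14].

### API

Orientations are given as a unit quaternion [w, x, y, z].
In Python, from cell import manip gives the robot as it stands.
- The arm moves only by the tool move_arm, never from a script. Its argument "moves" is a list of rows, each a list of 7 numbers: the shift along the world's x, y, z scaled (see below), then the turn, a rotation vector about the world's x, y, z scaled (see below), then the opening, from -1 (shut) to 1 (fully open), so that 0 is half open. A call has 1 to 20 rows; each row shifts and turns the commanded pose from where the row before left it; what a row does not reach is not made up. The controller multiplies each number of a shift by 0.025 m and each number of a turn by 0.08 rad. A row lasts 1/12 s, in which the tool goes at most 41.7 mm and 7.16 degrees, less where a joint would pass 70% of its speed; a pose out of reach is approached as far as the arm can. A call with a number of a shift or a turn outside -1 to 1 is refused whole. A call with a gripper value outside its range is refused whole. The fingers move at their own pace and stop on an object; the grip force is fixed at half the most. Time passes only in rows, so rows that do not move let the fingers close. It gives the time, the measured TCP pose, the force, the opening and the grip force at its end, in the units of the state.
- manip.get_state(): the state, without advancing time (a new reading comes with each control period).
- manip.snapshot(name): name is "scene" or "side" or "wrist"; returns (picture, depth): 480x640x3 uint8, red, green, blue; 480x640 float32, m along the optical axis (not along the pixel's ray), 0 where there is no reading.
- manip.get_calibration(name): a dict with "mtx" (3x3 intrinsics, pixels), "world_from_camera" (4x4, takes a point from camera to world coordinates). Camera axes: x right, y down, z forward; pixel columns grow to the right and rows downward; lengths in m; the calibration is good to about 2 mm. A picture is of the moment at which its call begins: read the wrist's pose just before it. get_calibration takes no time and is no camera call; for the wrist camera it gives the pose at the moment of the call.
- manip.close_job(): hands the job in; it is judged then, once.
The state is a dict: "t": time; "qpos": joint angles; "joint_vel": joint speeds; "joint_torque": joint torques, N m; "tcp_pos": TCP position; "tcp_rot": TCP orientation; "wrist_force": force on the tool from outside, world axes, zero at the start; "ft_torque": the same for the moment, N m; "opening": finger opening in m; "grasp_force": force on a finger pad.
Only numpy, scipy, OpenCV 4.12 (cv2) and the standard library are available. Lean on these libraries where they do the work, as an engineer would, in place of code of your own. Each camera call takes 0.05 s, during which the arm holds its last target. There are 200 camera calls.

### The job

I am about to punch cores: lay the wax block that lies on the worktop flat in the nest of the open punching jig, wax side up and with its length along the jig, let go of it, and swing the hinged guide plate down over it. Then take the knobbed locating pin from the stand and push it down through the plate's hole into the jig's front boss until its collar bears on the plate and the plate is fully shut against the sprung platen under the block. Finish while still holding the pin's knob and pressing down, since the spring lifts the plate as soon as you ease off; leave the punch, petri dish and forceps where they are.

Things in the scene. Friction and masses are not known exactly. Their poses are not given: they have to be found in the camera images.
- jig: Fixed aluminium jig, 150 long (its x) x 84 wide (y). Origin on the worktop under the nest's centre; +x points from front boss to hinge, +z up. Base 12 mm thick; front boss 36 (x) x 52 (y) x 33 high, centred at x = -52; hinge axis along y at x = +60, 33 above the worktop. Both sides (+-y) of the nest are open for fingers.
- nest (a point): Centre of the nest floor (platen top), 23.5 mm above the worktop when free; axes as the jig's. Stops 4 mm high round a floor 43 (jig x) x 31 mm (jig y), none along the middle 28 mm of the long sides. The block's 40 mm lies along jig x, either end first. The platen is sprung: 6 N, plus 2 N per mm sunk, 5 mm at most. The shut plate presses a seated block down 2.5 mm (11 N).
- guide_plate (a joint): Hinge of the guide plate, rad: 0 shut (level), grows as it opens, stop at 1.95; starts at 1.65 to 1.9 (leaning back). Stiff (0.14 N m): stays where left. Plate 76 wide, 6 thick, 0.16 kg, from 6.5 to 129 mm off the axis; underside in the axis plane: shut, its top is 39 mm above the worktop. Rests ajar on the block at about 0.03 to 0.06; shutting takes about 6 N down at the pin hole.
- jig_hinge (a point): Point on the hinge axis midway across the jig (axes as the jig's).
- guide_plate_hole (a point): Centre of the pin hole's mouth in the plate's upper (outer) face, 112 mm from the hinge axis; hole 12.5 mm in diameter, through the plate. Moves with the plate; its z is the plate's outer normal (up when shut).
- guide_plate_edge (a point): Middle of the plate's free edge, on its upper (outer) face, 129 mm from the hinge axis; moves with the plate.
- boss_hole (a point): Centre of the mouth of the vertical hole in the top of the front boss, 33 mm above the worktop; 12 mm in diameter, 30 mm deep. It lies under the plate's hole when the plate is shut.
- block_centre (a point): Centre (half-way up) of the loose wax block on its light grey cassette, 28 (its x) x 40 (its y) x 12 mm, 15 g, wax side up (+z), lying on the worktop. Grasp it across the 28 mm. The slanted writing face is the last 6 mm at +y.
- pin_grip (a point): Centre of the knob (ribbed, 22 mm diameter, 22 high) of the upright 70 g steel locating pin; grip from above. Below this centre: knob to 11 mm, neck of 14 mm diameter to 24, collar of 26 mm diameter from 24 to 28, shank of 10 mm diameter to the tip at 58, its last 8 mm tapering to 4.4. At the start it hangs by its collar in the stand.
- pin_tip (a point): Lower end of the pin, on its axis, 58 mm below pin_grip.
- pin: The same locating pin, origin at its lower tip, z up along the pin.
- stand: Fixed aluminium tool stand, 50 (x) x 124 (y) x 34 mm high on a thin black foot, origin under its centre; two 13 mm holes 32 mm either side of the centre along its y. The knobbed pin hangs in one, the punch in the other, either way round.
- punch: Slim coring punch in the other hole of the stand (12 mm barrel with a small plunger on top, 80 mm overall, collar 18 mm), origin at the tip end. Not used: leave it.
- petri: Petri dish, 60 mm across, 15 high, in front of the warming plate; origin under its centre. Leave it.
- forceps: Steel forceps, 127 mm long, lying in front of the warming plate; origin under the centre. Leave them.
- block: The same wax block, origin under its centre on the cassette's underside.
Not all that is in view belongs to the job. Leave any orange look-alike of the block alone.

How it is judged:
On the way, in this order (a step that is already met when the one before it is completed fails the run):
1. the block lies seated flat in the nest, let go, with the guide plate still open (x of block_centre in the frame of nest between -0.006 and 0.006 m and y of block_centre in the frame of nest between -0.005 and 0.005 m and z of block_centre in the frame of nest between 0.003 and 0.0085 m and angle between block_centre's own z axis and vertical below 0.1 rad and angle between the y axis of block_centre and the x axis of jig, either way round below 0.2 rad and value of joint guide_plate above 0.8 rad and contact force between the fingers and block below 0.05 N), for 0.2 s.
2. the guide plate is swung down onto the seated block, the pin not yet in the boss (x of block_centre in the frame of nest between -0.006 and 0.006 m and y of block_centre in the frame of nest between -0.005 and 0.005 m and z of block_centre in the frame of nest between 0.003 and 0.0085 m and angle between block_centre's own z axis and vertical below 0.1 rad and angle between the y axis of block_centre and the x axis of jig, either way round below 0.2 rad and value of joint guide_plate below 0.12 rad and horizontal distance between pin_tip and boss_hole above 0.03 m), for 0.2 s.
3. the pin has passed through the plate into the boss (x of block_centre in the frame of nest between -0.006 and 0.006 m and y of block_centre in the frame of nest between -0.005 and 0.005 m and z of block_centre in the frame of nest between 0.003 and 0.0085 m and angle between block_centre's own z axis and vertical below 0.1 rad and angle between the y axis of block_centre and the x axis of jig, either way round below 0.2 rad and value of joint guide_plate below 0.12 rad and horizontal distance between pin_tip and boss_hole below 0.004 m and z of pin_tip in the frame of boss_hole below -0.008 m), for 0.1 s.
At the end, for the whole second after the job is handed in: Fingers still bear on the pin (over 2 N); the pin is upright in the boss, tip over 21.5 mm below the boss top (24 = home) and within 4 mm of its axis, pressing the jig with over 3 N; the plate is within 0.015 rad of shut; the block lies flat in the nest (6 mm along, 5 mm across, 0.2 rad) (x of block_centre in the frame of nest between -0.006 and 0.006 m and y of block_centre in the frame of nest between -0.005 and 0.005 m and z of block_centre in the frame of nest between 0.003 and 0.0085 m and angle between each of block_centre, pin's own z axis and vertical below 0.1 rad and angle between the y axis of block_centre and the x axis of jig, either way round below 0.2 rad and value of joint guide_plate below 0.015 rad and horizontal distance between pin_tip and boss_hole below 0.004 m and z of pin_tip in the frame of boss_hole below -0.0215 m and contact force between pin and jig above 3 N and contact force between the fingers and pin above 2 N); the arm keeps its last pose, push and grip.
It fails at once if the punch, petri dish or forceps are disturbed (moved over 15 mm) (distance of any of punch, petri, forceps from where it was at the start of the episode above 0.015 m).
It also fails if it takes over 69 s, if anything falls off the work surface, if the arm or the gripper's body presses on something with over 40 N, if the wrist force passes 120 N, or if a joint passes its speed limit or range.

## Working session

There is one attempt and no reset: what is moved stays moved. The work goes in short steps, Python scripts to look and compute and a tool call to move; the robot and the scene stay as the last step left them, time stands still between calls to the robot, and variables do not carry over. Pictures are saved under pics/ and viewed, at most 10 in all, crops included, and the job is handed in when it is done.

Besides the shell and the picture viewer there is one more tool, called after "Emit:" by a JSON object that holds its "method" and its "body", one argument or row to a line. move_arm: Moves the arm, as the interface text tells. Shifts and turns lie within -1 to 1; 1 stands for 0.025 m of shift or 0.08 rad of turn. Its arguments: {"type":"object","properties":{"moves":{"type":"array","items":{"type":"array","items":{"type":"number","minimum":-1,"maximum":1}}}},"required":["moves"]}

```bash
mkdir -p pics
cat > h.py <<'E'
import numpy as np,cv2
from cell import manip
def snap(n):
    c=manip.get_calibration(n); im,d=manip.snapshot(n); return im,d,np.array(c["mtx"]),np.array(c["world_from_camera"])
def save(im,f): cv2.imwrite("pics/"+f,cv2.cvtColor(im,cv2.COLOR_RGB2BGR))
def ray(K,T,u,v,z):
    d=T[:3,:3]@np.linalg.inv(K)@np.array([u,v,1.]); o=T[:3,3]; return o+d*(z-o[2])/d[2]
def pts(d,K,T):
    v,u=np.mgrid[:480,:640]; p=np.stack([(u-K[0,2])/K[0,0]*d,(v-K[1,2])/K[1,1]*d,d],-1); return p@T[:3,:3].T+T[:3,3]
def proj(K,T,p):
    q=np.linalg.inv(T)@np.append(p,1); q=K@q[:3]; return q[:2]/q[2]
E
python3 - <<'E'
from h import *
for n in("scene","side"):
    im,d,K,T=snap(n); save(im,n+"0.png"); np.savez(n+"0.npz",im=im,d=d,K=K,T=T); print(n,T.round(3).tolist(),K[0,0])
print(manip.get_state())
E
```

```text
scene [[0.756, -0.37, 0.54, -0.072], [-0.654, -0.436, 0.618, -0.791], [0.006, -0.821, -0.571, 0.708], [0.0, 0.0, 0.0, 1.0]] 556.2231494117733
side [[-1.0, 0.008, -0.001, 0.53], [0.006, 0.668, -0.744, 0.783], [-0.005, -0.744, -0.668, 0.842], [0.0, 0.0, 0.0, 1.0]] 469.1073623338536
{'t': 0.1, 'qpos': array([ 9.58020285e-01,  2.87116581e-01,  1.57804024e+00, -3.76402631e-06,
        1.27859301e+00, -1.49977343e-01]), 'joint_vel': array([ 0.00048809, -0.00314169, -0.00368687, -0.00029999, -0.00172669,
       -0.00113797]), 'joint_torque': array([ 1.58898838e-03, -4.07297194e+01, -2.93698722e+01, -6.03714420e-05,
        3.37122132e-03, -1.01343070e-05]), 'tcp_pos': array([0.30099157, 0.60355098, 0.2470539 ]), 'tcp_rot': array([-3.99776914e-04,  2.29339136e-01,  9.73345980e-01, -1.00176582e-03]), 'wrist_force': array([-1.29806596,  0.42503624,  0.21071625]), 'ft_torque': array([-0.00825324,  0.05768966,  0.00625342]), 'grasp_force': 0.0, 'opening': 0.08522401201928666}
```

View pics/scene0.png

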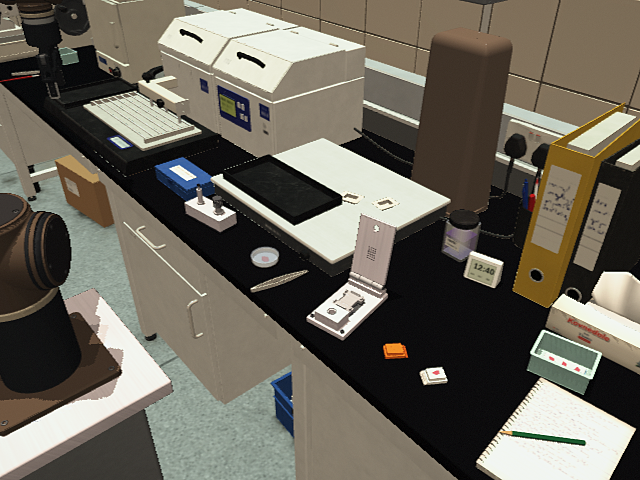

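View pics/side0.png

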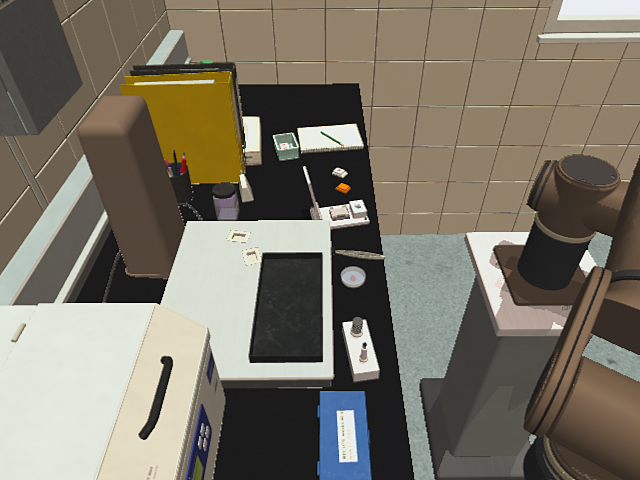

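Scene: the candidates for the block are the white cassette with pink spot at scene (433,376), the orange look-alike at (396,351), and the pale cassettes on the warming plate at (352,198) and (385,204). I choose (433,376), which lies on the worktop. For the pin, the thick knob is at scene (217,205) and the slim punch at (199,192). The jig is at about (345,305) with its plate leaning back. I'll measure these and check a close crop.

```bash
cat > m.py <<'E'
from h import *
L={n:np.load(n+"0.npz") for n in("scene","side")}
for n,l in L.items():
    P=pts(l["d"],l["K"],l["T"]); im=l["im"]; bright=im.min(2)>120
    for nm,(x0,y0,x1,y1) in {"scene":dict(block=(412,362,452,390),stand=(180,180,240,235),jig=(300,205,400,345)),"side":dict(block=(328,164,350,181),stand=(340,315,384,385),jig=(295,160,375,232))}[n].items():
        p=P[y0:y1,x0:x1].reshape(-1,3); p=p[(p[:,2]>.004)&(p[:,2]<.2)&(p[:,0]<.75)]
        print(n,nm,len(p),p.min(0).round(3),p.max(0).round(3),np.median(p,0).round(3))
        zs={"block":(.005,.02),"stand":(.030,.039),"jig":(.028,.037)}[nm]
        q=p[(p[:,2]>zs[0])&(p[:,2]<zs[1])]
        r=cv2.minAreaRect((q[:,:2]*1000).astype(np.float32)); print("   rect",r)
        if nm=="stand":
            q=p[p[:,2]>.05]; print("  top",q.mean(0).round(3)); 
            c=q[:,:2]; _,lab,ce=cv2.kmeans(c.astype(np.float32),2,None,(3,50,1e-6),5,0)
            for k in(0,1): s=q[lab.ravel()==k]; print("   ",len(s),ce[k],s.max(0),s.min(0))
        if nm=="jig":
            q=p[p[:,2]>.06]; print("  plate",len(q),q.mean(0), np.linalg.svd(q-q.mean(0),full_matrices=False)[2].round(3).tolist())
s=L["scene"]["im"]
c=np.vstack([cv2.resize(s[290:400,290:460],(680,440),interpolation=2)[:, :],])
a=cv2.resize(s[170:240,170:270],(340,238),interpolation=2); b=cv2.resize(s[200:340,300:400],(340,476)[:2],interpolation=2)
save(c,"crop1.png")
E
python3 m.py
```

```text
scene block 319 [ 0.459 -0.458  0.004] [ 0.505 -0.418  0.016] [ 0.479 -0.44   0.011]
   rect ((481.1208801269531, -439.1162414550781), (28.609651565551758, 35.49089050292969), 54.08530807495117)
scene stand 2387 [0.421 0.151 0.004] [0.539 0.381 0.087] [0.467 0.236 0.034]
   rect ((474.9228820800781, 266.2657470703125), (227.7798614501953, 101.85496520996094), 86.4502944946289)
  top [0.501 0.225 0.063]
    176 [0.45810127 0.20881951] [0.47361535 0.25716897 0.08455464] [0.44688147 0.17555784 0.05013276]
    311 [0.5245419  0.23452705] [0.53940291 0.29876912 0.08656392] [0.51229546 0.18002602 0.05102808]
scene jig 9267 [ 0.407 -0.355  0.004] [0.749 0.053 0.162] [ 0.554 -0.18   0.059]
   rect ((556.7884521484375, -191.16928100585938), (255.08810424804688, 224.72451782226562), 59.676483154296875)
  plate 3984 [ 0.58872048 -0.12701129  0.08587598] [[-0.306, -0.919, 0.25], [-0.952, 0.301, -0.056], [-0.024, -0.255, -0.967]]
side block 129 [ 0.449 -0.485  0.004] [ 0.516 -0.397  0.019] [ 0.482 -0.433  0.007]
   rect ((481.39434814453125, -441.1699523925781), (66.53572082519531, 83.41943359375), 1.6522042751312256)
side stand 1802 [0.404 0.125 0.004] [0.499 0.293 0.089] [0.462 0.241 0.035]
   rect ((459.558837890625, 223.51943969726562), (50.9240837097168, 126.94332885742188), 8.468235969543457)
  top [0.461 0.218 0.07 ]
    134 [0.46493718 0.19554766] [0.47471847 0.2031059  0.07684458] [0.45397384 0.18243703 0.05110623]
    78 [0.4551264 0.2576322] [0.46045271 0.26156913 0.08860657] [0.44959272 0.25167238 0.05006113]
side jig 2429 [ 0.383 -0.51   0.004] [ 0.621 -0.094  0.165] [ 0.503 -0.215  0.016]
   rect ((489.646240234375, -221.8269805908203), (141.1004638671875, 73.42547607421875), 11.67169189453125)
  plate 499 [ 0.56215548 -0.1352805   0.07944719] [[-0.092, 0.691, -0.717], [-0.994, -0.107, 0.025], [-0.059, 0.715, 0.696]]
```

View pics/crop1.png

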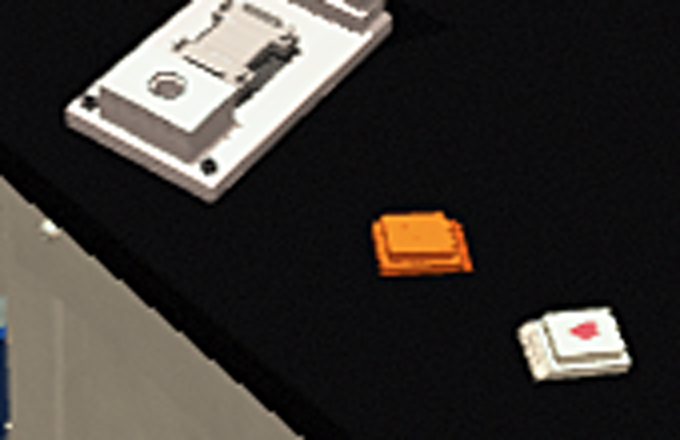

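The crop shows the white block with a pink spot at crop (575,345) and its slanted face to the left. The orange look-alike is at (420,243), and the boss hole is in the jig at (168,85). The side view depth puts the thick knob at about (0.465,0.195) and the punch at (0.455,0.258). I'll move along, passing over the stand first.

Emit:
{"method": "move_arm", "body": {
  "moves": [
    [0.4, -0.95, 0, 0, 0, -0.12, 1],
    [0.4, -0.95, 0, 0, 0, -0.12, 1],
    [0.4, -0.95, 0, 0, 0, -0.12, 1],
    [0.4, -0.95, 0, 0, 0, -0.12, 1],
    [0.4, -0.95, 0, 0, 0, -0.12, 1],
    [0.4, -0.95, 0, 0, 0, -0.12, 1],
    [0.4, -0.95, 0, 0, 0, -0.12, 1],
    [0.4, -0.95, 0, 0, 0, -0.12, 1],
    [0.4, -0.95, 0, 0, 0, -0.12, 1],
    [0.4, -0.95, 0, 0, 0, -0.12, 1],
    [0.4, -0.95, 0, 0, 0, -0.12, 1],
    [0.4, -0.95, 0, 0, 0, -0.12, 1],
    [0.4, -0.95, 0, 0, 0, -0.12, 1],
    [0.4, -0.95, 0, 0, 0, -0.12, 1],
    [0.4, -0.95, 0, 0, 0, -0.12, 1],
    [0.4, -0.95, 0, 0, 0, -0.12, 1],
    [0.4, -0.95, 0, 0, 0, -0.12, 1],
    [0, 0, 0, 0, 0, 0, 1]
  ]
}}

```text
t: 1.6
tcp_pos: [0.4724, 0.197, 0.2479]
tcp_rot: [0.0, 0.31, 0.951, -0.001]
wrist_force: [-0.4, -0.1, 0.3]
opening: 0.0851
grasp_force: 0.0
```

Run:
```python
from h import *
im,d,K,T=snap("wrist"); save(im,"w1.png"); np.savez("w1.npz",im=im,d=d,K=K,T=T); print(T.round(3).tolist(),K[0,0])
```

```text
[[0.589, 0.775, 0.23, 0.415], [0.808, -0.564, -0.17, 0.24], [-0.002, 0.286, -0.958, 0.375], [0.0, 0.0, 0.0, 1.0]] 366.75662524974285
```

View pics/w1.png

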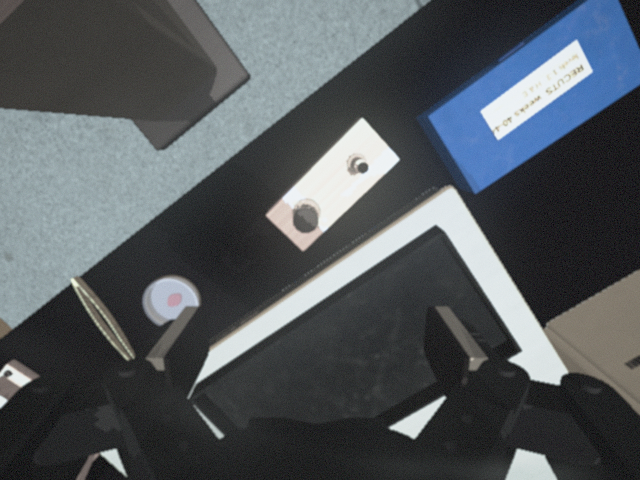

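The wrist view shows the stand with the thick dark knob at (306,214) and the punch at (360,163). The petri dish is at (170,300) and the forceps at (102,318). I'll compute the pin position and go on to the block.

Run:
```python
from h import *
l=np.load("w1.npz"); P=pts(l["d"],l["K"],l["T"]); im=l["im"]
p=P[190:245,280:335].reshape(-1,3); print("zmax",p[:,2].max(), np.sort(p[:,2])[-40])
k=p[p[:,2]>.065]; print("knob",len(k),np.median(k,0),cv2.minEnclosingCircle((k[:,:2]*1000).astype(np.float32)), k[:,:2].min(0),k[:,:2].max(0))
q=P[115:255,260:405].reshape(-1,3); s=q[(q[:,2]>.028)&(q[:,2]<.04)]; print("stand",np.median(s[:,2]),cv2.minAreaRect((s[:,:2]*1000).astype(np.float32)))
k=P[140:180,340:380].reshape(-1,3); k=k[k[:,2]>.07]; print("punch",np.median(k,0))
print(ray(l["K"],l["T"],306,214,.073))
```

```text
zmax 0.37475284962549177 0.07538405519265895
knob 569 [0.4634941  0.19250757 0.07403029] ((442.8695068359375, 211.48959350585938), 40.23966979980469) [0.41452068 0.18085313] [0.47508944 0.24004775]
stand 0.03521698524524047 ((480.10968017578125, 225.95669555664062), (91.1782455444336, 124.380859375), 8.529353141784668)
punch [0.45381805 0.25414375 0.08441504]
[0.46071696 0.19494227 0.073     ]
```

Emit:
{"method": "move_arm", "body": {
  "moves": [
    [0, -1, 0, 0, 0, 0, 1],
    [0, -1, 0, 0, 0, 0, 1],
    [0, -1, 0, 0, 0, 0, 1],
    [0, -1, 0, 0, 0, 0, 1],
    [0, -1, 0, 0, 0, 0, 1],
    [0, -1, 0, 0, 0, 0, 1],
    [0, -1, 0, 0, 0, 0, 1],
    [0, -1, 0, 0, 0, 0, 1],
    [0, -1, 0, 0, 0, 0, 1],
    [0, -1, 0, 0, 0, 0, 1],
    [0, -1, 0, 0, 0, 0, 1],
    [0, -1, 0, 0, 0, 0, 1],
    [0, -1, 0, 0, 0, 0, 1],
    [0, -1, 0, 0, 0, 0, 1],
    [0, -1, 0, 0, 0, 0, 1],
    [0, -1, 0, 0, 0, 0, 1],
    [0, -1, 0, 0, 0, 0, 1],
    [0, 0, 0, 0, 0, 0, 1]
  ]
}}

```text
t: 3.15
tcp_pos: [0.4715, -0.2273, 0.2481]
tcp_rot: [0.0, 0.309, 0.951, -0.001]
wrist_force: [-1.0, -0.0, 1.0]
opening: 0.0855
grasp_force: 0.0
```

Run:
```python
from h import *
im,d,K,T=snap("wrist"); save(im,"w2.png"); np.savez("w2.npz",im=im,d=d,K=K,T=T)
```

```text
(no output)
```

View pics/w2.png

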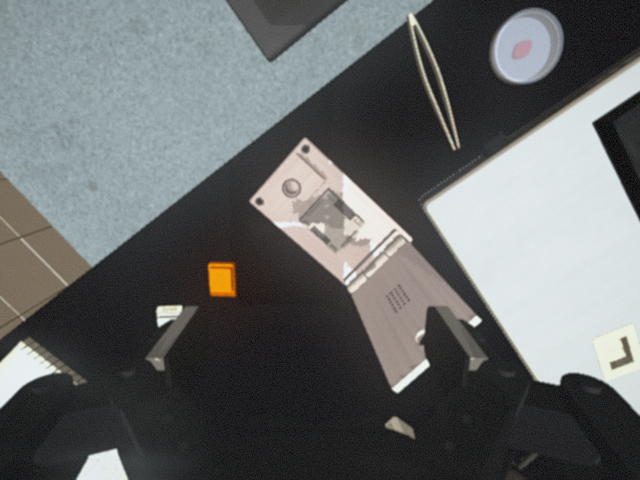

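Emit:
{"method": "move_arm", "body": {
  "moves": [
    [0.05, -1, 0, 0, 0, 0, 1],
    [0.05, -1, 0, 0, 0, 0, 1],
    [0.05, -1, 0, 0, 0, 0, 1],
    [0.05, -1, 0, 0, 0, 0, 1],
    [0.05, -1, 0, 0, 0, 0, 1],
    [0.05, -1, -0.4, 0, 0, 0, 1],
    [0.05, -1, -0.4, 0, 0, 0, 1],
    [0.05, -1, -0.4, 0, 0, 0, 1],
    [0, -0.5, -0.4, 0, 0, 0, 1],
    [0, 0, -0.4, 0, 0, 0, 1],
    [0, 0, 0, 0, 0, 0, 1]
  ]
}}

```text
t: 4.12
tcp_pos: [0.4809, -0.4349, 0.1949]
tcp_rot: [-0.002, 0.308, 0.951, 0.002]
wrist_force: [-0.7, 1.1, -1.3]
opening: 0.0854
grasp_force: 0.0
```

Run:
```python
from h import *
im,d,K,T=snap("wrist"); save(im,"w3.png"); np.savez("w3.npz",im=im,d=d,K=K,T=T)
print(proj(K,T,np.array([.481,-.44,.012])))
```

```text
[310.74694447 226.30171893]
```

View pics/w3.png

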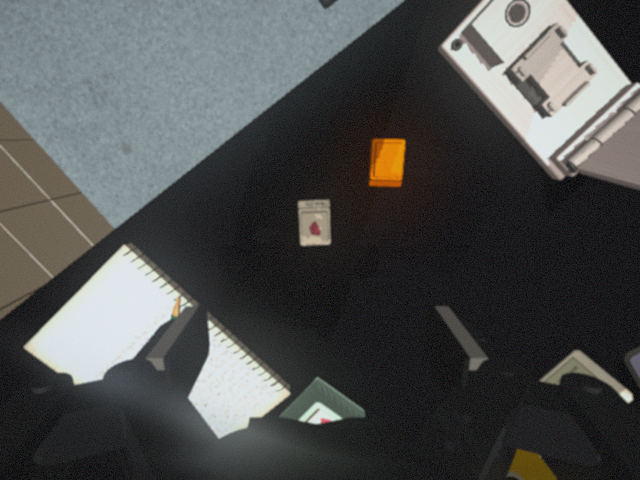

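In w3 the block is at (314,223), square to the gripper, with its slanted face up in the image. The orange look-alike is at (388,162). In w2 the boss hole is at (291,187), the nest at (333,220) and the open plate at (410,310).

Run:
```python
from h import *
l=np.load("w3.npz"); K,T=l["K"],l["T"]; P=pts(l["d"],K,T); im=l["im"]
roi=np.zeros((480,640),np.uint8); roi[185:262,285:345]=1
m=((im.max(2)>60)&(roi>0)).astype(np.uint8); c=max(cv2.findContours(m,0,2)[0],key=cv2.contourArea)
w=np.array([ray(K,T,u,v,.004)[:2] for u,v in c[:,0]]); print("block img",cv2.minAreaRect((w*1000).astype(np.float32)))
q=P[(roi>0)&(P[:,:,2]>.004)]; print("block depth",cv2.minAreaRect((q[:,:2]*1000).astype(np.float32)), np.median(q[q[:,2]>.009],0))
for f,uv,box in(("w2",(291,187),(130,300,240,420)),("w3",(517,12),(0,190,430,640))):
    l=np.load(f+".npz"); K,T=l["K"],l["T"]; P=pts(l["d"],K,T); im=l["im"]
    h=ray(K,T,*uv,.033); print(f,"boss hole",h)
    R=P[box[0]:box[1],box[2]:box[3]].reshape(-1,3); I=im[box[0]:box[1],box[2]:box[3]].reshape(-1,3)
    for nm,a,b in(("base",.009,.015),("boss",.030,.036),("platen",.021,.026)):
        s=R[(R[:,2]>a)&(R[:,2]<b)&(np.linalg.norm(R[:,:2]-h[:2],axis=1)<(.2 if nm=="base" else .033 if nm=="boss" else .07))]
        print(f,nm,len(s),cv2.minAreaRect((s[:,:2]*1000).astype(np.float32)),np.median(s[:,2]))
# jig corners at z=.012 in w2
l=np.load("w2.npz")
for uv in((305,139),(250,201),(411,240)): print(uv,ray(l["K"],l["T"],*uv,.012))
for uv in((393,391),(481,321)): print("edge",P is None or pts(l["d"],l["K"],l["T"])[uv[1]-2,uv[0]-2])
print(manip.get_state()["tcp_pos"])
```

```text
block img ((481.62347412109375, -436.87506103515625), (29.343481063842773, 42.77116012573242), 56.45029830932617)
block depth ((459.50140380859375, -421.5966491699219), (27.002134323120117, 92.03087615966797), 56.279178619384766) [ 0.48259515 -0.43702393  0.01302322]
w2 boss hole [ 0.43713669 -0.2313662   0.033     ]
w2 base 6026 ((485.9124450683594, -205.24334716796875), (149.10833740234375, 116.19453430175781), 11.486286163330078) 0.013143979423046764
w2 boss 2059 ((442.96185302734375, -230.23377990722656), (46.82994842529297, 52.39588165283203), 11.543222427368164) 0.03422487678933955
w2 platen 1304 ((462.0333251953125, -223.93142700195312), (88.83097839355469, 45.364253997802734), 5.786031246185303) 0.024653136631533568
w3 boss hole [ 0.43741053 -0.23081809  0.033     ]
w3 base 9846 ((489.20977783203125, -221.03321838378906), (149.4935302734375, 84.9166488647461), 11.39188003540039) 0.013084653725395717
w3 boss 2960 ((447.19134521484375, -238.1419677734375), (61.60312271118164, 39.276100158691406), 53.69851303100586) 0.03408488076194799
w3 platen 2922 ((462.36236572265625, -228.34262084960938), (90.8824234008789, 46.730106353759766), 17.669559478759766) 0.02449914395713418
(305, 139) [ 0.41007573 -0.19597143  0.012     ]
(250, 201) [ 0.42566478 -0.27578469  0.012     ]
(411, 240) [ 0.55450275 -0.16712222  0.012     ]
edge [ 0.70324636 -0.2845055   0.00187178]
edge [ 0.56898095 -0.16656587  0.15943604]
[ 0.48127175 -0.43478162  0.19617015]
```

Emit:
{"method": "move_arm", "body": {
  "moves": [
    [0, -0.08, -1, 0, 0, 0.5, 0.3],
    [0, 0, -1, 0, 0, 0, 0.3],
    [0, 0, -1, 0, 0, 0, 0.3],
    [0, 0, -1, 0, 0, 0, 0.3],
    [0, 0, -1, 0, 0, 0, 0.3],
    [0, 0, -1, 0, 0, 0, 0.3],
    [0, 0, -0.5, 0, 0, 0, 0.3],
    [0, 0, 0, 0, 0, 0, 0.3]
  ]
}}

```text
t: 4.83
tcp_pos: [0.4803, -0.436, 0.0328]
tcp_rot: [-0.003, 0.288, 0.958, 0.002]
wrist_force: [-0.7, 0.7, -0.9]
opening: 0.0558
grasp_force: 0.0
```

Emit:
{"method": "move_arm", "body": {
  "moves": [
    [0.06, -0.03, -0.4, 0, 0, 0, 0.3],
    [0, 0, -0.15, 0, 0, 0, 0.3],
    [0, 0, 0, 0, 0, 0, -1],
    [0, 0, 0, 0, 0, 0, -1],
    [0, 0, 0, 0, 0, 0, -1],
    [0, 0, 0, 0, 0, 0, -1],
    [0, 0, 0, 0, 0, 0, -1],
    [0, 0, 0, 0, 0, 0, -1]
  ]
}}

```text
t: 5.5
tcp_pos: [0.4835, -0.4409, 0.0236]
tcp_rot: [0.001, 0.289, 0.957, -0.001]
wrist_force: [-0.0, -0.8, 5.8]
opening: 0.0252
grasp_force: 59.6
```

Emit:
{"method": "move_arm", "body": {
  "moves": [
    [0, 0, 0.6, 0, 0, 0, -1],
    [0, 0, 1, 0, 0, 0, -1],
    [0, 0, 1, 0, 0, 0, -1],
    [0, 0, 1, 0, 0, 0, -1],
    [0, 0, 0, 0, 0, 0, -1]
  ]
}}

```text
t: 5.92
tcp_pos: [0.485, -0.4427, 0.1191]
tcp_rot: [0.004, 0.289, 0.957, -0.003]
wrist_force: [-0.5, -1.6, 0.4]
opening: 0.025
grasp_force: 59.0
```

Run:
```python
from h import *
im,d,K,T=snap("wrist"); save(cv2.resize(im[200:470,150:500],(700,540)),"w4.png"); np.savez("w4.npz",im=im,d=d,K=K,T=T)
s=manip.get_state(); print(s["tcp_pos"],s["tcp_rot"],s["opening"],s["wrist_force"])
```

```text
[ 0.48423174 -0.44174708  0.11642359] [ 0.00304332  0.28879239  0.95738455 -0.00212601] 0.025205569470060488 [-0.20540161  0.32021632 -0.07991866]
```

View pics/w4.png

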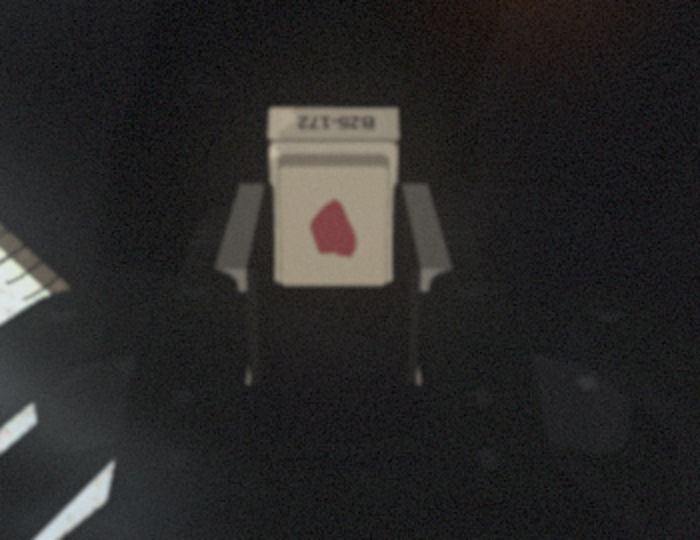

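The crop shows the block held squarely, writing face away from the palm, with the spot at (333,230). I'll measure where it sits in the grip.

Run:
```python
from h import *
from scipy.spatial.transform import Rotation as Ro
l=np.load("w4.npz"); K,T=l["K"],l["T"]; P=pts(l["d"],K,T); s=manip.get_state()
q=s["tcp_rot"]; R=Ro.from_quat([*q[1:],q[0]]).as_matrix()
col=150+333//2
for r in range(105,300,8):
    v=200+r//2; p=np.median(P[v,col-8:col+8],0); print(r,((p-s["tcp_pos"])@R*1000).round(1))
for c in range(255,420,8):
    p=P[200+225//2,150+c//2]; print("c",c,((p-s["tcp_pos"])@R*1000).round(1)[1:],end=" ")
print(R.round(3).tolist(), s["qpos"][5])
```

```text
105 [ -8.3  -0.7 115. ]
113 [21.7 -0.3 18. ]
121 [20.1 -0.3 17. ]
129 [18.8 -0.3 15.5]
137 [17.3 -0.3 14.3]
145 [16.2 -0.4 13.8]
153 [14.  -0.3 13.9]
161 [14.  -0.3 10.1]
169 [12.8 -0.3  8.1]
177 [11.4  0.   7.7]
185 [ 9.4 -0.4  7.8]
193 [ 7.7 -0.3  7.6]
201 [ 5.8 -0.3  7.8]
209 [ 4.2 -0.3  7.7]
217 [ 2.4 -0.3  7.5]
225 [ 0.7 -0.3  7.5]
233 [-1.3 -0.4  7.6]
241 [-3.2 -0.3  7.7]
249 [-4.8 -0.4  7.9]
257 [-7.3 -0.4  8.3]
265 [-8.9 -0.3  7.9]
273 [-10.8  -0.3   8. ]
281 [-12.7  -0.2   7.8]
289 [-81.9  -0.8 115.7]
297 [-86.   -0.8 116.2]
c 255 [-14.2  -9. ] c 263 [-12.7  -9.6] c 271 [-12.5   3.7] c 279 [-11.8  14.5] c 287 [-9.6  8.1] c 295 [-8.   7.9] c 303 [-6.3  7.4] c 311 [-4.7  7.9] c 319 [-3.   6.5] c 327 [-1.3  7.9] c 335 [0.3 7.5] c 343 [1.9 6.9] c 351 [3.6 7.9] c 359 [5.2 6.7] c 367 [7.  8.4] c 375 [8.6 7.5] c 383 [10.2  7.2] c 391 [12.4 14.3] c 399 [12.6 -1.5] c 407 [ 13.2 -10. ] c 415 [ 14.6 -10.5] [[-0.833, 0.553, 0.005], [0.553, 0.833, -0.006], [-0.007, -0.002, -1.0]] -1.8789040389977976
```

Emit:
{"method": "move_arm", "body": {
  "moves": [
    [0.03, 0.885, 0, 0, 0, 0.98, -1],
    [0.03, 0.885, 0, 0, 0, 0.98, -1],
    [0.03, 0.885, 0, 0, 0, 0.98, -1],
    [0.03, 0.885, 0, 0, 0, 0.98, -1],
    [0.03, 0.885, 0, 0, 0, 0.98, -1],
    [0.03, 0.885, 0, 0, 0, 0.98, -1],
    [0.03, 0.885, 0, 0, 0, 0.98, -1],
    [0.03, 0.885, 0, 0, 0, 0.98, -1],
    [0.03, 0.885, 0, 0, 0, 0.98, -1],
    [0.03, 0.885, 0, 0, 0, 0.98, -1],
    [0, 0, 0, 0, 0, 0, -1],
    [0, 0, 0, 0, 0, 0, -1]
  ]
}}

```text
t: 6.97
tcp_pos: [0.4894, -0.2173, 0.1107]
tcp_rot: [-0.001, -0.099, 0.995, 0.001]
wrist_force: [0.5, -0.5, -0.2]
opening: 0.025
grasp_force: 59.0
```

```bash
cat > w.py <<'E'
from h import *
import sys
from scipy.spatial.transform import Rotation as Ro
s=manip.get_state(); q=s["tcp_rot"]; R=Ro.from_quat([*q[1:],q[0]]).as_matrix()
print("tcp",s["t"],s["tcp_pos"].round(4),"yaw y",np.degrees(np.arctan2(R[1,1],R[0,1])).round(2),"z",R[:,2].round(4),"op",round(s["opening"],4),"F",s["wrist_force"].round(1),"q",s["qpos"].round(2))
if len(sys.argv)>1:
    im,d,K,T=snap("wrist"); save(im,sys.argv[1]+".png"); np.savez(sys.argv[1]+".npz",im=im,d=d,K=K,T=T)
E
python3 w.py w5
python3 - <<'E'
from h import *
l=np.load("w5.npz"); P=pts(l["d"],l["K"],l["T"])
h=np.array([.4373,-.2311]);c,s=np.cos(.199),np.sin(.199)
print(proj(l["K"],l["T"],np.array([.4373,-.2311,.033])))
# circle detect of boss hole
g=cv2.cvtColor(l["im"],cv2.COLOR_RGB2GRAY); u,v=proj(l["K"],l["T"],np.array([.4373,-.2311,.033])).astype(int)
r=g[v-25:v+25,u-25:u+25]; m=(r<cv2.threshold(r,0,255,8)[0]).astype(np.uint8)
for k in cv2.findContours(m,0,2)[0]:
    if cv2.contourArea(k)>60: e=cv2.minAreaRect(k); print(e, ray(l["K"],l["T"],e[0][0]+u-25,e[0][1]+v-25,.033))
E
```

```text
tcp 6.9667 [ 0.4894 -0.2173  0.1107] yaw y 101.4 z [-0.0024  0.0014 -1.    ] op 0.025 F [ 0.5 -0.5 -0.2] q [-0.61  0.14  2.02 -0.    0.98 -2.38]
[310.51537349 169.61926871]
((24.5, 26.0), (32.0, 31.0), 90.0) [ 0.43761231 -0.23160699  0.033     ]
```

View pics/w5.png

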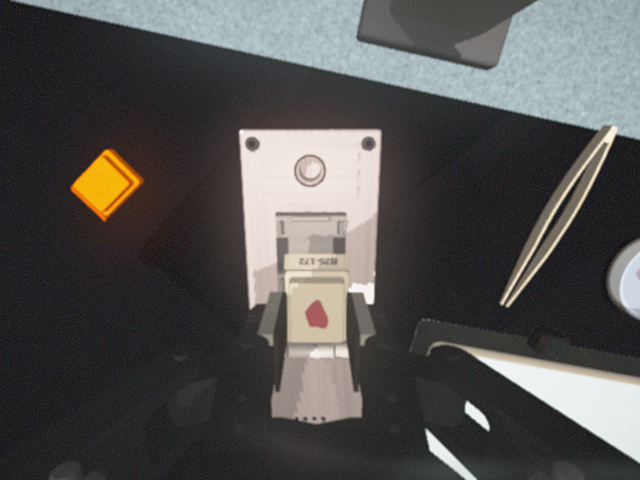

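The view shows the block in line with the jig, boss hole at (310,170), the nest at (312,235) ahead. I'll lower to just above the nest and check.

Emit:
{"method": "move_arm", "body": {
  "moves": [
    [0.08, -0.12, -0.6, 0, 0, 0, -1],
    [0, 0, -0.8, 0, 0, 0, -1],
    [0, 0, -0.6, 0, 0, 0, -1],
    [0, 0, -0.3, 0, 0, 0, -1],
    [0, 0, 0, 0, 0, 0, -1],
    [0, 0, 0, 0, 0, 0, -1]
  ]
}}

```text
t: 7.52
tcp_pos: [0.4921, -0.2224, 0.0543]
tcp_rot: [-0.0, -0.098, 0.995, 0.0]
wrist_force: [0.7, 0.3, 0.8]
opening: 0.0248
grasp_force: 59.0
```

```bash
python3 w.py w6
python3 - <<'E'
from h import *
l=np.load("w6.npz"); K,T=l["K"],l["T"]
for z in(.0275,.0235):
  for n,x,y in(("c",0,0),("far",-20,0),("stopL",-21.5,15.5),("stopR",-21.5,-15.5)):
    c,s=np.cos(.199),np.sin(.199); print(z,n,proj(K,T,np.array([.4885+(c*x-s*y)/1000,-.221+(s*x+c*y)/1000,z])).round(1))
save(cv2.resize(l["im"][150:400,200:440],(720,750)[:1]+(600,)),"w6c.png")
E
```

```text
tcp 7.5167 [ 0.4921 -0.2224  0.0543] yaw y 101.28 z [-7.e-04  4.e-04 -1.e+00] op 0.0248 F [0.7 0.3 0.8] q [-0.61  0.24  2.03 -0.    0.87 -2.38]
0.0275 c [321.  292.2]
0.0275 far [321.1 250.3]
0.0275 stopL [356.5 247. ]
0.0275 stopR [285.7 247.1]
0.0235 c [320.9 288.7]
0.0235 far [321.  247.6]
0.0235 stopL [355.5 244.4]
0.0235 stopR [286.5 244.5]
```

View pics/w6c.png

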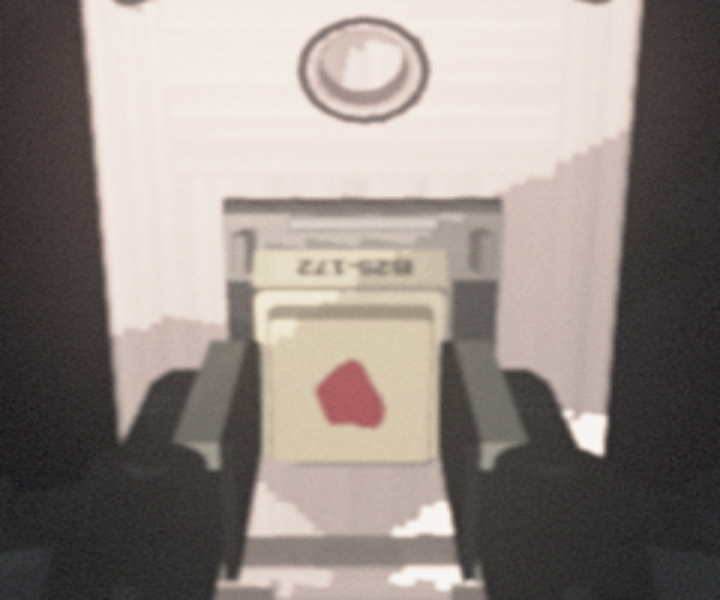

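The block is about 1.5 mm to the image-left of the nest's centre line (block at crop x≈350, nest at 362). I'll correct, lower and release.

Emit:
{"method": "move_arm", "body": {
  "moves": [
    [-0.03, 0.07, -0.1, 0, 0, 0, -1],
    [0, 0, -0.2, 0, 0, 0, -1],
    [0, 0, -0.1, 0, 0, 0, -1],
    [0, 0, 0, 0, 0, 0, -1],
    [0, 0, 0, 0, 0, 0, -1]
  ]
}}

```text
t: 7.98
tcp_pos: [0.4923, -0.2205, 0.0461]
tcp_rot: [0.0, -0.099, 0.995, -0.0]
wrist_force: [-1.7, 0.1, 7.5]
opening: 0.0252
grasp_force: 59.8
```

```bash
python3 w.py w7
python3 - <<'E'
from h import *
l=np.load("w7.npz"); K,T=l["K"],l["T"]; P=pts(l["d"],K,T)
c,s=np.cos(.199),np.sin(.199); Q=(P-[.4885,-.221,0])*1000; X=Q[:,:,0]*c+Q[:,:,1]*s; Y=-Q[:,:,0]*s+Q[:,:,1]*c; Z=Q[:,:,2]
for v in range(200,330,4):
    print(v,[ (round(float(X[v,u]),1),round(float(Y[v,u]),1),round(float(Z[v,u]),1)) for u in(285,320,355)])
save(cv2.resize(l["im"][150:400,200:440],(720,600)),"w7c.png")
E
```

```text
tcp 7.9833 [ 0.4923 -0.2205  0.0461] yaw y 101.36 z [ 1.e-03 -9.e-04 -1.e+00] op 0.0252 F [-1.7  0.1  7.5] q [-0.61  0.25  2.03 -0.    0.85 -2.38]
200 [(-44.4, -12.2, 34.8), (-44.3, 1.1, 34.2), (-44.3, 14.4, 34.3)]
204 [(-42.9, -12.2, 35.1), (-42.6, 1.1, 33.8), (-42.7, 14.5, 34.1)]
208 [(-41.1, -12.4, 33.9), (-41.3, 1.1, 35.1), (-41.0, 14.6, 33.2)]
212 [(-39.5, -12.5, 33.5), (-39.3, 1.1, 32.9), (-39.6, 14.5, 34.3)]
216 [(-38.0, -12.4, 34.2), (-38.3, 1.1, 35.3), (-38.0, 14.6, 33.9)]
220 [(-36.4, -12.5, 34.2), (-36.5, 1.1, 34.6), (-36.4, 14.6, 34.1)]
224 [(-35.0, -12.5, 34.8), (-34.9, 1.1, 34.4), (-35.1, 14.5, 35.4)]
228 [(-27.9, -14.5, 12.7), (-28.1, 1.3, 13.5), (-28.0, 17.0, 13.2)]
232 [(-26.4, -14.4, 14.0), (-26.1, 1.3, 13.0), (-26.0, 17.1, 12.8)]
236 [(-24.8, -14.4, 15.1), (-24.8, 1.3, 15.1), (-24.8, 16.9, 15.0)]
240 [(-24.6, -13.9, 21.1), (-24.9, 1.2, 21.8), (-24.6, 16.3, 20.8)]
244 [(-23.6, -13.7, 23.5), (-25.0, 1.2, 28.5), (-23.9, 16.0, 24.5)]
248 [(-22.0, -13.7, 24.3), (-23.3, 1.2, 28.3), (-21.6, 16.2, 22.8)]
252 [(-19.7, -13.8, 22.7), (-19.8, 1.2, 23.0), (-20.0, 16.2, 23.6)]
2
[... 540 characters left out ...]
[(-5.9, -13.6, 29.5), (-8.5, 1.1, 35.6), (0.1, 17.6, 15.6)]
292 [(-6.9, -13.1, 35.8), (-6.9, 1.1, 35.7), (-6.7, 15.4, 35.3)]
296 [(-6.6, -12.8, 38.9), (-4.9, 1.1, 35.3), (-6.7, 15.0, 39.3)]
300 [(-5.2, -12.8, 39.8), (-3.7, 1.1, 36.5), (-6.3, 14.7, 42.1)]
304 [(-3.4, -12.8, 39.7), (-1.4, 1.2, 35.4), (-6.6, 14.3, 46.1)]
308 [(-1.8, -12.9, 39.9), (0.5, 1.2, 35.3), (-6.6, 14.0, 49.6)]
312 [(-0.4, -12.8, 40.6), (1.8, 1.2, 36.4), (-6.9, 13.6, 53.3)]
316 [(0.7, -12.8, 41.9), (4.5, 1.2, 34.6), (-6.7, 13.3, 56.1)]
320 [(2.1, -12.7, 42.5), (6.0, 1.2, 35.4), (-7.1, 13.0, 59.7)]
324 [(4.2, -12.8, 41.9), (6.9, 1.2, 37.1), (-6.9, 12.7, 62.0)]
328 [(5.7, -12.8, 42.5), (10.5, 1.2, 34.0), (-6.7, 12.5, 64.3)]
```

View pics/w7c.png

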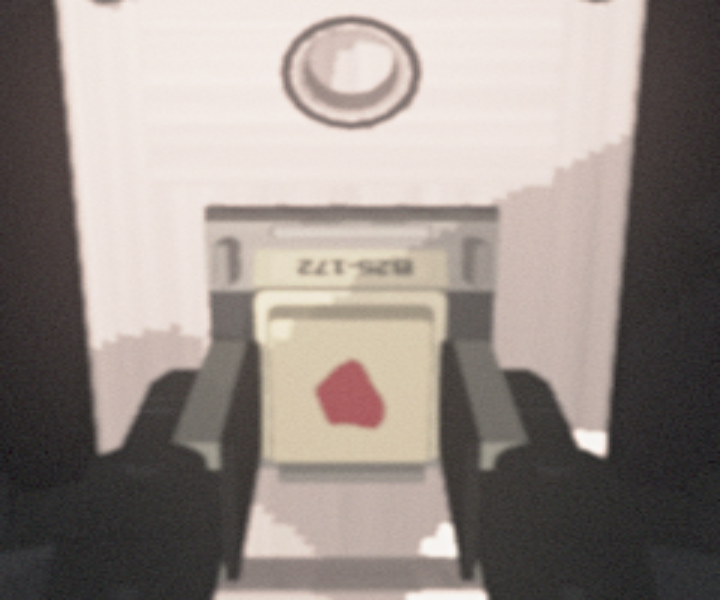

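The block is seated: its wax top reads 35.4 mm with about 1 mm camera bias, below the 4 mm stops' lips at both ends. I'll release and rise.

Emit:
{"method": "move_arm", "body": {
  "moves": [
    [0, 0, 0, 0, 0, 0, -0.2],
    [0, 0, 0, 0, 0, 0, -0.2],
    [0, 0, 0, 0, 0, 0, -0.2],
    [0, 0, 0, 0, 0, 0, -0.1],
    [0, 0, 0.5, 0, 0, 0, -0.1],
    [0, 0, 1, 0, 0, 0, -0.1],
    [0, 0, 1, 0, 0, 0, -0.1],
    [0, 0, 1, 0, 0, 0, -0.1],
    [0, 0, 1, 0, 0, 0, -0.1],
    [-0.4, 0, 0, 0, 0, 0, -0.1],
    [0, 0, 0, 0, 0, 0, -0.1]
  ]
}}

```text
t: 8.95
tcp_pos: [0.4816, -0.2205, 0.1594]
tcp_rot: [0.001, -0.099, 0.995, -0.001]
wrist_force: [0.0, 0.2, -0.2]
opening: 0.0384
grasp_force: 0.0
```

```bash
python3 w.py w8
python3 - <<'E'
from h import *
l=np.load("w8.npz"); K,T=l["K"],l["T"]; P=pts(l["d"],K,T); im=l["im"]
c,s=np.cos(.199),np.sin(.199); Q=(P-[.4885,-.221,0])*1000; X=Q[:,:,0]*c+Q[:,:,1]*s; Y=-Q[:,:,0]*s+Q[:,:,1]*c; Z=Q[:,:,2]
m=(abs(X)<30)&(abs(Y)<20)&(Z>33.5)&(Z<39)
print("wax",m.sum(),np.percentile(X[m],[1,50,99]),np.percentile(Y[m],[1,50,99]),np.median(Z[m]))
for sgn in(-1,1):
    k=m&(np.sign(X-1.5)==sgn); print(np.median(Z[k]))
pl=(X>55)&(abs(Y)<45)&(Z>45)&(Z<200); A=np.stack([X[pl],Z[pl]],1); print("wrist plate",pl.sum(), np.percentile(A,[2,98],axis=0))
im,d,K,T=snap("scene"); P=pts(d,K,T); np.savez("s8.npz",im=im,d=d,K=K,T=T)
Q=(P-[.4885,-.221,0])*1000; X=Q[:,:,0]*c+Q[:,:,1]*s; Y=-Q[:,:,0]*s+Q[:,:,1]*c; Z=Q[:,:,2]
pl=(X>50)&(X<130)&(abs(Y)<36)&(Z>60)&(Z<162); f=np.polyfit(Z[pl],X[pl],1); print("plate scene",pl.sum(),f,"x at z33",f[0]*33+f[1],"theta",np.pi/2+np.arctan(f[0]),Z[pl].max())
E
```

```text
tcp 8.95 [ 0.4816 -0.2205  0.1594] yaw y 101.34 z [ 0.0028 -0.0024 -1.    ] op 0.0384 F [ 0.   0.2 -0.2] q [-0.62  0.06  2.01 -0.    1.07 -2.39]
wax 1187 [-11.44782841   1.63131799  15.73811399] [-11.08318928  -0.29144058  11.09254505] 36.49237449502687
36.48229453217095
36.5020502038655
wrist plate 9115 [[ 62.36638127  47.18869122]
 [ 76.0880203  113.98693993]]
plate scene 1122 [ 0.20387926 52.6816187 ] x at z33 59.409634357660025 theta 1.7719191488431685 161.5791731741697
```

The block lies flat and centred (wax top level at both ends) and the plate is at about 1.77 rad. Next I'll check clearance behind the plate and plan the swing in jig axes.

Run:
```python
from h import *
for f in("scene0","side0","s8"):
    l=np.load(f+".npz"); P=pts(l["d"],l["K"],l["T"]).reshape(-1,3)
    m=(P[:,2]>.11)&(P[:,2]<.5)&(P[:,0]>.57)&(P[:,0]<.85)&(P[:,1]>-.4)&(P[:,1]<0)
    q=P[m]; H,xe,ye=np.histogram2d(q[:,0],q[:,1],bins=[np.arange(.57,.86,.04),np.arange(-.4,.01,.05)]); print(f,len(q)); print(H.astype(int))
c,s=np.cos(.199),np.sin(.199)
t=manip.get_state()["tcp_pos"]
def W(x,z): return np.array([.4885+c*x/1000,-.221+s*x/1000,z/1000])
pts_=[W(115,225),W(115,160)]
prev=t
for p in pts_: print("to",p.round(4),"units",((p-prev)/.025).round(2)); prev=p
r=104
for th in [1.77,1.6,1.45,1.3,1.15,1.0,.85,.7,.55,.42,.3,.2,.12,.06,.03]:
    x=60-r*np.cos(th)+6*np.sin(th)+11; z=33+r*np.sin(th)+6*np.cos(th)+17
    p=W(x,z); print(th,p.round(4),"units",((p-prev)/.025).round(2)); prev=p
```

```text
scene0 950
[[  0   0   0 334  29   0   0   0]
 [  0   0   0   0   0   0   0   0]
 [  0   0   0   0   0   0   0   0]
 [  0   0   0   0   0   0   0   0]
 [  0   0   0   0   0   0   0   0]
 [471   0   0   0   0   0   0   0]
 [116   0   0   0   0   0   0   0]]
side0 1932
[[   0    0    0   26   15    0    0    0]
 [   0    0    0    0    0    0    0    0]
 [   0    0    0    0    0    0    0    0]
 [   0    0    0    0    0    0    0    0]
 [   0    0    0    0    0    0    0    0]
 [ 873    0    0    0    0    0    0    0]
 [1018    0    0    0    0    0    0    0]]
s8 894
[[  0   0   0 300   1   0   0   0]
 [  0   0   0   0   0   0   0   0]
 [  0   0   0   0   0   0   0   0]
 [  0   0   0   0   0   0   0   0]
 [  0   0   0   0   0   0   0   0]
 [477   0   0   0   0   0   0   0]
 [116   0   0   0   0   0   0   0]]
to [ 0.6012 -0.1983  0.225 ] units [4.82 0.85 2.74]
to [ 0.6012 -0.1983  0.16  ] units [ 0.   0.  -2.6]
1.77 [ 0.584  -0.2017  0.1508] units [-0.69 -0.14 -0.37]
1.6 [ 0.567  -0.2052  0.1538] units [-0.68 -0.14  0.12]
1.45 [ 0.5517 -0.2083  0.154 ] units [-0.61 -0.12  0.01]
1.3 [ 0.5365 -0.2113  0.1518] units [-0.61 -0.12 -0.09]
1.15 [ 0.5218 -0.2143  0.1474] units [-0.59 -0.12 -0.18]
1.0 [ 0.508  -0.2171  0.1408] units [-0.55 -0.11 -0.26]
0.85 [ 0.4952 -0.2196  0.1321] units [-0.51 -0.1  -0.35]
0.7 [ 0.4839 -0.2219  0.1216] units [-0.45 -0.09 -0.42]
0.55 [ 0.4743 -0.2239  0.1095] units [-0.39 -0.08 -0.48]
0.42 [ 0.4674 -0.2253  0.0979] units [-0.27 -0.06 -0.46]
0.3 [ 0.4624 -0.2263  0.0865] units [-0.2  -0.04 -0.46]
0.2 [ 0.4594 -0.2269  0.0765] units [-0.12 -0.02 -0.4 ]
0.12 [ 0.4576 -0.2272  0.0684] units [-0.07 -0.01 -0.33]
0.06 [ 0.4567 -0.2274  0.0622] units [-0.04 -0.01 -0.25]
0.03 [ 0.4564 -0.2275  0.0591] units [-0.01 -0.   -0.12]
```

Emit:
{"method": "move_arm", "body": {
  "moves": [
    [0, 0, 1, 0, 0, 0, -1],
    [0, 0, 1, 0, 0, 0, -1],
    [0.2, 0.05, 0.74, 0, 0, 0, -1],
    [0.95, 0.16, 0, 0, 0, 0, -1],
    [0.95, 0.16, 0, 0, 0, 0, -1],
    [0.95, 0.16, 0, 0, 0, 0, -1],
    [0.95, 0.16, 0, 0, 0, 0, -1],
    [0.82, 0.16, 0, 0, 0, 0, -1],
    [0, 0, 0, 0, 0, 0, -1],
    [0, 0, -0.9, 0, 0, 0, -1],
    [0, 0, -0.9, 0, 0, 0, -1],
    [0, 0, -0.8, 0, 0, 0, -1],
    [0, 0, 0, 0, 0, 0, -1]
  ]
}}

```text
t: 10.13
tcp_pos: [0.5981, -0.197, 0.1533]
tcp_rot: [-0.005, -0.099, 0.995, 0.003]
wrist_force: [-1.0, 0.2, -1.6]
opening: 0.0
grasp_force: 0.0
```

Emit:
{"method": "move_arm", "body": {
  "moves": [
    [-0.5, -0.14, -0.05, 0, 0, 0, -1],
    [-0.68, -0.14, 0, 0, 0, 0, -1],
    [-0.61, -0.12, 0, 0, 0, 0, -1],
    [-0.61, -0.12, -0.09, 0, 0, 0, -1],
    [-0.59, -0.12, -0.18, 0, 0, 0, -1],
    [-0.55, -0.11, -0.26, 0, 0, 0, -1],
    [-0.51, -0.1, -0.35, 0, 0, 0, -1],
    [0, 0, 0, 0, 0, 0, -1]
  ]
}}

```text
t: 10.8
tcp_pos: [0.4982, -0.2197, 0.136]
tcp_rot: [-0.002, -0.098, 0.995, 0.001]
wrist_force: [-0.1, 0.1, -0.9]
opening: -0.0
grasp_force: 0.0
```

```bash
cat > pl.py <<'E'
from h import *
im,d,K,T=snap("scene"); P=pts(d,K,T); c,s=np.cos(.199),np.sin(.199)
Q=(P-[.4885,-.221,0])*1000; X=Q[:,:,0]*c+Q[:,:,1]*s; Y=-Q[:,:,0]*s+Q[:,:,1]*c; Z=Q[:,:,2]
# plate edge strips away from the gripper
pl=(X>-75)&(X<75)&(abs(Y)<37)&(abs(Y)>22)&(Z>36)&(Z<165)
x,z=60-X[pl],Z[pl]-33; th=np.arctan2(z,x); print("n",pl.sum(),"theta pct",np.percentile(th,[5,25,50,75,95]).round(3),"rmax",np.percentile(np.hypot(x,z),98))
E
python3 w.py; python3 pl.py
```

```text
tcp 10.8 [ 0.4982 -0.2197  0.136 ] yaw y 101.26 z [-0.0036  0.0019 -1.    ] op -0.0 F [-0.1  0.1 -0.9] q [-0.6   0.13  1.98 -0.    1.04 -2.37]
n 238 theta pct [0.888 0.908 0.912 0.919 0.951] rmax 131.55694997030147
```

The plate follows (about 0.87 rad). Continuing down.

Emit:
{"method": "move_arm", "body": {
  "moves": [
    [-0.5, -0.1, -0.45, 0, 0, 0, -1],
    [-0.45, -0.09, -0.48, 0, 0, 0, -1],
    [-0.39, -0.08, -0.48, 0, 0, 0, -1],
    [-0.27, -0.06, -0.46, 0, 0, 0, -1],
    [-0.2, -0.04, -0.46, 0, 0, 0, -1],
    [-0.12, -0.02, -0.4, 0, 0, 0, -1],
    [-0.07, 0, -0.33, 0, 0, 0, -1],
    [0, 0, 0, 0, 0, 0, -1],
    [0, 0, 0, 0, 0, 0, -1]
  ]
}}

```text
t: 11.6
tcp_pos: [0.4508, -0.2296, 0.0604]
tcp_rot: [-0.0, -0.099, 0.995, 0.0]
wrist_force: [0.3, 0.6, -0.1]
opening: 0.0001
grasp_force: 0.1
```

```bash
python3 w.py; python3 pl.py
```

```text
tcp 11.6 [ 0.4508 -0.2296  0.0604] yaw y 101.35 z [-1.1e-03  8.0e-04 -1.0e+00] op 0.0001 F [ 0.3  0.6 -0.1] q [-0.67  0.16  2.11 -0.    0.87 -2.44]
n 908 theta pct [0.083 0.106 0.28  0.686 0.855] rmax 167.3127652785265
```

Emit:
{"method": "move_arm", "body": {
  "moves": [
    [0, 0, 0.5, 0, 0, 0, -1],
    [0, 0, 1, 0, 0, 0, -1],
    [0, 0, 1, 0, 0, 0, -1],
    [0.2, 0, 1, 0, 0, 0, -1],
    [0.3, 0, 1, 0, 0, 0, -0.2],
    [0, 0, 0, 0, 0, 0, -0.2]
  ]
}}

```text
t: 12.15
tcp_pos: [0.4673, -0.2319, 0.1804]
tcp_rot: [0.005, -0.099, 0.995, -0.004]
wrist_force: [0.7, -0.7, 1.3]
opening: 0.0233
grasp_force: 0.0
```

```bash
python3 w.py w9
python3 - <<'E'
from h import *
l=np.load("w9.npz"); K,T=l["K"],l["T"]; P=pts(l["d"],K,T); g=cv2.cvtColor(l["im"],cv2.COLOR_RGB2GRAY)
c,s=np.cos(.199),np.sin(.199); Q=(P-[.4885,-.221,0])*1000; X=Q[:,:,0]*c+Q[:,:,1]*s; Y=-Q[:,:,0]*s+Q[:,:,1]*c; Z=Q[:,:,2]
m=(X>-65)&(X<50)&(abs(Y)<36)&(Z>36)&(Z<52); f=np.polyfit(X[m],Z[m],1); print("plate",m.sum(),"theta",-np.arctan(f[0]),"z at hinge",f[0]*60+f[1],"z at hole",f[0]*-52+f[1])
u,v=proj(K,T,np.array([.4375,-.2313,.043])); print("hole expected",u,v)
u,v=int(u),int(v); r=g[v-25:v+25,u-25:u+25]; mm=(r<cv2.threshold(r,0,255,8)[0]).astype(np.uint8)
for k in cv2.findContours(mm,0,2)[0]:
    if cv2.contourArea(k)>60: e=cv2.minAreaRect(k); print(e,ray(K,T,e[0][0]+u-25,e[0][1]+v-25,.043))
save(l["im"][60:460,120:520],"w9c.png")
E
```

```text
tcp 12.15 [ 0.4673 -0.2319  0.1804] yaw y 101.38 z [ 0.0103 -0.0075 -0.9999] op 0.0233 F [ 0.7 -0.7  1.3] q [-0.66  0.01  2.02  0.    1.1  -2.43]
plate 12411 theta 0.046052455130740876 z at hinge 40.15701901302557 z at hole 45.31854340657765
hole expected 327.3322669943769 195.1343113675585
((25.000003814697266, 26.500001907348633), (24.748737335205078, 24.748737335205078), 45.0) [ 0.43851893 -0.23133059  0.043     ]
```

View pics/w9c.png

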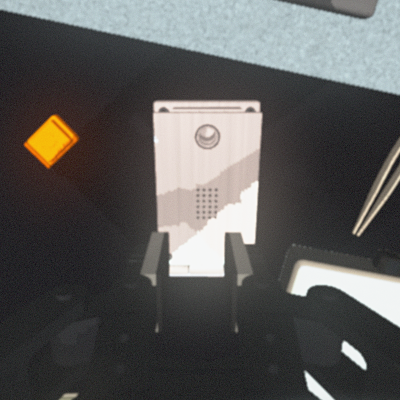

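The plate rests ajar on the block at about 0.046 rad, with its hole at crop (207,135), near (0.438,-0.231). That is one picture over the viewing limit, so I'll work only from numbers from here. Next, to the pin.

Emit:
{"method": "move_arm", "body": {
  "moves": [
    [0, 0.3, 0.5, 0, 0, 0, -0.05],
    [0, 1, 0.5, 0, 0, 0, -0.05],
    [0, 1, 0, 0, 0, 0, -0.05],
    [0, 1, 0, 0, 0, 0, -0.05],
    [0, 1, 0, 0, 0, 0, -0.05],
    [0, 1, 0, 0, 0, 0, -0.05],
    [0, 1, 0, 0, 0, 0, -0.05],
    [0, 1, 0, 0, 0, 0, -0.05],
    [0, 1, 0, 0, 0, 0, -0.05],
    [0, 1, 0, 0, 0, 0, -0.05],
    [0, 1, 0, 0, 0, 0, -0.05],
    [0, 1, 0, 0, 0, 0, -0.05],
    [0, 1, 0, 0, 0, 0, -0.05],
    [0, 1, 0, 0, 0, 0, -0.05],
    [0, 1, 0, 0, 0, 0, -0.05],
    [-0.1, 1, 0, 0, 0, 0, -0.05],
    [-0.1, 1, 0, 0, 0, 0, -0.05],
    [0, 0.7, 0, 0, 0, 0, -0.05],
    [0, 0, 0, 0, 0, 0, -0.05],
    [0, 0, 0, 0, 0, 0, -0.05]
  ]
}}

```text
t: 13.87
tcp_pos: [0.4572, 0.1958, 0.1975]
tcp_rot: [-0.001, -0.1, 0.995, -0.0]
wrist_force: [-0.2, -1.2, 0.2]
opening: 0.0405
grasp_force: 0.0
```

```bash
python3 w.py w10
python3 - <<'E'
from h import *
l=np.load("w10.npz"); K,T=l["K"],l["T"]; P=pts(l["d"],K,T)
near=np.linalg.norm(P[:,:,:2]-[.463,.194],axis=2)<.025
k=P[near&(P[:,:,2]>.071)&(P[:,:,2]<.078)]; print(len(k),"zmed",np.median(k[:,2]),cv2.minEnclosingCircle((k[:,:2]*1000).astype(np.float32)),(k.min(0)+k.max(0))/2,k.max(0)-k.min(0))
uv=proj(K,T,np.array([.463,.194,.073])); print(uv)
m=(near&(P[:,:,2]>.071)&(P[:,:,2]<.078)).astype(np.uint8); c=max(cv2.findContours(m,0,2)[0],key=cv2.contourArea); e=cv2.fitEllipse(c); print(e,ray(K,T,*e[0],.073))
n2=np.linalg.norm(P[:,:,:2]-[.454,.255],axis=2)<.02; q=P[n2&(P[:,:,2]>.06)]; print("punch",len(q),np.median(q,0) if len(q) else 0)
E
```

```text
tcp 13.8667 [0.4572 0.1958 0.1975] yaw y 101.48 z [-2.3e-03 -8.0e-04 -1.0e+00] op 0.0405 F [-0.2 -1.2  0.2] q [ 0.2  -0.06  2.05 -0.    1.15 -1.57]
696 zmed 0.07412101739551424 ((464.0795593261719, 191.0409393310547), 10.961482048034668) [0.46410757 0.19091421 0.07374548] [0.02149289 0.02145873 0.00541333]
[312.49300201 247.77231057]
((308.1859436035156, 248.23825073242188), (28.5978946685791, 29.429079055786133), 95.35890197753906) [0.46395975 0.19103983 0.073     ]
punch 7180 [0.44894839 0.24291763 0.25349711]
```

Emit:
{"method": "move_arm", "body": {
  "moves": [
    [0.27, -0.19, -0.5, 0, 0, 0, -0.05],
    [0, 0, -1, 0, 0, 0, -0.05],
    [0, 0, -1, 0, 0, 0, -0.05],
    [0, 0, -1, 0, 0, 0, -0.05],
    [0, 0, 0, 0, 0, 0, -0.05],
    [0, 0, 0, 0, 0, 0, -0.05]
  ]
}}

```text
t: 14.42
tcp_pos: [0.4639, 0.1893, 0.1095]
tcp_rot: [-0.002, -0.098, 0.995, -0.0]
wrist_force: [-0.0, -0.5, 1.5]
opening: 0.0406
grasp_force: 0.0
```

```bash
python3 w.py w11
python3 - <<'E'
from h import *
l=np.load("w11.npz"); K,T=l["K"],l["T"]; P=pts(l["d"],K,T)
near=np.linalg.norm(P[:,:,:2]-[.464,.191],axis=2)<.018
m=(near&(P[:,:,2]>.070)&(P[:,:,2]<.078)).astype(np.uint8); c=max(cv2.findContours(m,0,2)[0],key=cv2.contourArea); k=P[m>0]; e=cv2.minEnclosingCircle((k[:,:2]*1000).astype(np.float32)); print(e,np.median(k,0))
E
```

```text
tcp 14.4167 [0.4639 0.1893 0.1095] yaw y 101.26 z [-0.0043 -0.001  -1.    ] op 0.0406 F [-0.  -0.5  1.5] q [ 0.18  0.07  2.1  -0.    0.97 -1.58]
((464.39892578125, 191.1199493408203), 11.208757400512695) [0.46325489 0.19095362 0.07410919]
```

Emit:
{"method": "move_arm", "body": {
  "moves": [
    [0.01, 0.07, -0.7, 0, 0, 0, -0.05],
    [0, 0, -0.7, 0, 0, 0, -0.05],
    [0, 0, -0.4, 0, 0, 0, -0.05],
    [0, 0, -0.1, 0, 0, 0, -0.05],
    [0, 0, 0, 0, 0, 0, -0.05],
    [0, 0, 0, 0, 0, 0, -1],
    [0, 0, 0, 0, 0, 0, -1],
    [0, 0, 0, 0, 0, 0, -1],
    [0, 0, 0, 0, 0, 0, -1],
    [0, 0, 0, 0, 0, 0, -1]
  ]
}}

```text
t: 15.3
tcp_pos: [0.4666, 0.1925, 0.0649]
tcp_rot: [0.001, -0.099, 0.995, 0.0]
wrist_force: [-0.2, -0.1, 5.9]
opening: 0.0203
grasp_force: 58.8
```

Emit:
{"method": "move_arm", "body": {
  "moves": [
    [0, 0, 0.3, 0, 0, 0, -1],
    [0, 0, 0.8, 0, 0, 0, -1],
    [0, 0, 0.8, 0, 0, 0, -1],
    [0, 0, 0.9, 0, 0, 0, -1],
    [0, 0, 0.9, 0, 0, 0, -1],
    [0, 0, 0.9, 0, 0, 0, -1],
    [0, 0, 0, 0, 0, 0, -1],
    [0, 0, 0, 0, 0, 0, -1]
  ]
}}

```text
t: 15.97
tcp_pos: [0.4658, 0.1924, 0.1795]
tcp_rot: [0.001, -0.099, 0.995, 0.0]
wrist_force: [-0.3, -0.4, -1.3]
opening: 0.0201
grasp_force: 59.1
```

```bash
python3 w.py
cat > pin.py <<'E'
from h import *
# pin in the side and scene cameras near the TCP: points between tcp-70mm and tcp-15mm
t=manip.get_state()["tcp_pos"]
for n in("side","scene"):
    im,d,K,T=snap(n); P=pts(d,K,T).reshape(-1,3); q=P[(np.linalg.norm(P[:,:2]-t[:2],axis=1)<.03)&(P[:,2]<t[2]-.02)&(P[:,2]>t[2]-.07)]
    print(n,len(q),"zmin",(np.sort(q[:,2])[:5]-t[2]).round(4))
    for a in np.arange(-.065,-.02,.006):
        k=q[(q[:,2]-t[2]>a)&(q[:,2]-t[2]<a+.006)]
        if len(k)>2: print("  ",round(a,3),len(k),((k.min(0)+k.max(0))/2-t)[:2].round(4),(k.max(0)-k.min(0))[:2].round(4))
E
python3 pin.py
```

```text
tcp 15.9667 [0.4658 0.1924 0.1795] yaw y 101.35 z [ 2.7e-03  5.0e-04 -1.0e+00] op 0.0201 F [-0.3 -0.4 -1.3] q [ 0.19 -0.03  2.05  0.    1.11 -1.58]
side 55 zmin [-0.0552 -0.0551 -0.0506 -0.0506 -0.0496]
   -0.053 6 [-0.0018  0.0048] [0.0059 0.0024]
   -0.047 11 [-0.0027  0.0035] [0.008  0.0048]
   -0.029 31 [-0.0017  0.0033] [0.0227 0.0212]
scene 102 zmin [-0.0618 -0.0615 -0.0592 -0.0588 -0.0565]
   -0.065 3 [-0.0039 -0.0029] [0.004  0.0051]
   -0.059 7 [-0.0064 -0.0049] [0.0053 0.0054]
   -0.053 10 [-0.0041 -0.0043] [0.0081 0.0079]
   -0.047 13 [-0.0051 -0.0044] [0.0099 0.0106]
   -0.041 9 [-0.0048 -0.004 ] [0.0083 0.0073]
   -0.035 23 [-0.0042 -0.0037] [0.0252 0.0224]
   -0.029 33 [-0.0053 -0.006 ] [0.0192 0.0222]
   -0.023 4 [-0.0087 -0.0043] [0.0048 0.007 ]
```

Emit:
{"method": "move_arm", "body": {
  "moves": [
    [0, -0.4, 0, 0, 0, 0, -1],
    [0, -0.94, 0, 0, 0, 0, -1],
    [0, -1, 0, 0, 0, 0, -1],
    [0, -1, 0, 0, 0, 0, -1],
    [0, -1, 0, 0, 0, 0, -1],
    [0, -1, 0, 0, 0, 0, -1],
    [0, -1, 0, 0, 0, 0, -1],
    [0, -1, 0, 0, 0, 0, -1],
    [0, -1, 0, 0, 0, 0, -1],
    [0, -1, 0, 0, 0, 0, -1],
    [0, -1, 0, 0, 0, 0, -1],
    [0, -1, 0, 0, 0, 0, -1],
    [-0.2, -1, 0, 0, 0, 0, -1],
    [-0.2, -1, 0, 0, 0, 0, -1],
    [-0.2, -1, 0, 0, 0, 0, -1],
    [-0.2, -1, 0, 0, 0, 0, -1],
    [-0.2, -1, 0, 0, 0, 0, -1],
    [-0.07, -0.6, 0, 0, 0, 0, -1],
    [0, 0, 0, 0, 0, 0, -1],
    [0, 0, 0, 0, 0, 0, -1]
  ]
}}

```text
t: 17.73
tcp_pos: [0.4374, -0.2315, 0.1768]
tcp_rot: [-0.001, -0.098, 0.995, 0.001]
wrist_force: [0.1, 0.7, -0.8]
opening: 0.0199
grasp_force: 59.1
```

Emit:
{"method": "move_arm", "body": {
  "moves": [
    [0, 0, -0.8, 0, 0, 0, -1],
    [0, 0, -0.8, 0, 0, 0, -1],
    [0, 0, -0.4, 0, 0, 0, -1],
    [0, 0, 0, 0, 0, 0, -1],
    [0, 0, 0, 0, 0, 0, -1]
  ]
}}

```text
t: 18.15
tcp_pos: [0.4382, -0.2302, 0.1276]
tcp_rot: [-0.001, -0.099, 0.995, 0.001]
wrist_force: [0.1, 0.1, -0.7]
opening: 0.02
grasp_force: 59.1
```

```bash
python3 w.py w12; python3 pin.py
python3 - <<'E'
from h import *
l=np.load("w12.npz"); K,T=l["K"],l["T"]; P=pts(l["d"],K,T); t=manip.get_state()["tcp_pos"]
rel=P-t
for a in np.arange(-.066,-.024,.004):
    k=P[(rel[:,:,2]>a)&(rel[:,:,2]<a+.004)&(np.linalg.norm(rel[:,:,:2],axis=2)<.02)]
    if len(k)>5: print(round(a,3),len(k),((k.min(0)+k.max(0))/2-t)[:2].round(4),(k.max(0)-k.min(0))[:2].round(4))
# hole pixels
for z in(.043,):
    print("hole px",proj(K,T,np.array([.438,-.2312,z])), "tip px",proj(K,T,t+[-.0016,0,-.062]))
E
```

```text
tcp 18.15 [ 0.4382 -0.2302  0.1276] yaw y 101.4 z [-0.0017  0.0016 -1.    ] op 0.02 F [ 0.1  0.1 -0.7] q [-0.69  0.03  2.11  0.    1.01 -2.46]
side 51 zmin [-0.0593 -0.0561 -0.0523 -0.0509 -0.0507]
   -0.053 6 [-0.0025  0.0039] [0.0079 0.0063]
   -0.047 8 [-0.0022  0.001 ] [0.008  0.0075]
   -0.041 6 [-0.002   0.0047] [0.0078 0.0088]
   -0.029 28 [-0.0014  0.0061] [0.0244 0.0155]
scene 130 zmin [-0.0577 -0.0571 -0.0569 -0.0566 -0.0545]
   -0.059 7 [-0.0035 -0.0024] [0.0049 0.0036]
   -0.053 12 [-0.0048 -0.0036] [0.0067 0.0077]
   -0.047 13 [-0.0044 -0.0039] [0.0061 0.0065]
   -0.041 9 [-0.0044 -0.0045] [0.0041 0.007 ]
   -0.035 4 [-0.0057 -0.0051] [0.0137 0.0159]
   -0.029 75 [-0.0047 -0.003 ] [0.0226 0.0235]
   -0.023 10 [-0.0057 -0.005 ] [0.0071 0.0082]
-0.054 10 [-0.0081  0.0007] [0.0006 0.0033]
-0.034 33 [-0.0116 -0.0003] [0.0091 0.022 ]
-0.03 899 [-0.0079  0.    ] [0.0167 0.0239]
-0.026 70 [-0.0099 -0.0015] [0.0055 0.013 ]
hole px [314.79103045 257.83334219] tip px [314.23898781 271.67507141]
```

Emit:
{"method": "move_arm", "body": {
  "moves": [
    [0.06, -0.04, -0.2, 0, 0, 0, -1],
    [0, 0, -0.4, 0, 0, 0, -1],
    [0, 0, -0.3, 0, 0, 0, -1],
    [0, 0, -0.1, 0, 0, 0, -1],
    [0, 0, 0, 0, 0, 0, -1]
  ]
}}

```text
t: 18.72
tcp_pos: [0.4392, -0.2316, 0.1017]
tcp_rot: [-0.001, -0.099, 0.995, 0.001]
wrist_force: [0.4, 1.0, -0.5]
opening: 0.0203
grasp_force: 59.1
```

Emit:
{"method": "move_arm", "body": {
  "moves": [
    [0.01, 0.01, -0.2, 0, 0, 0, -1],
    [0, 0, -0.2, 0, 0, 0, -1],
    [0, 0, -0.1, 0, 0, 0, -1],
    [0, 0, 0, 0, 0, 0, -1]
  ]
}}

```text
t: 19.05
tcp_pos: [0.4399, -0.2317, 0.09]
tcp_rot: [-0.001, -0.099, 0.995, 0.0]
wrist_force: [0.7, -0.7, -0.8]
opening: 0.0203
grasp_force: 59.3
```

Emit:
{"method": "move_arm", "body": {
  "moves": [
    [0, 0.01, -0.2, 0, 0, 0, -1],
    [0, 0, -0.2, 0, 0, 0, -1],
    [0, 0, -0.1, 0, 0, 0, -1],
    [0, 0, 0, 0, 0, 0, -1],
    [0, 0, 0, 0, 0, 0, -1]
  ]
}}

```text
t: 19.47
tcp_pos: [0.4403, -0.2318, 0.0781]
tcp_rot: [-0.0, -0.099, 0.995, 0.0]
wrist_force: [-0.0, 0.7, -1.2]
opening: 0.0201
grasp_force: 59.3
```

Emit:
{"method": "move_arm", "body": {
  "moves": [
    [0, 0, -0.15, 0, 0, 0, -1],
    [0, 0, -0.1, 0, 0, 0, -1],
    [0, 0, 0, 0, 0, 0, -1],
    [0, 0, 0, 0, 0, 0, -1]
  ]
}}

```text
t: 19.8
tcp_pos: [0.4403, -0.2318, 0.072]
tcp_rot: [-0.0, -0.099, 0.995, -0.0]
wrist_force: [-1.4, -0.1, 0.2]
opening: 0.0201
grasp_force: 59.3
```

Emit:
{"method": "move_arm", "body": {
  "moves": [
    [0, 0, -0.1, 0, 0, 0, -1],
    [0, 0, -0.05, 0, 0, 0, -1],
    [0, 0, 0, 0, 0, 0, -1],
    [0, 0, 0, 0, 0, 0, -1]
  ]
}}

```text
t: 20.13
tcp_pos: [0.4403, -0.2319, 0.0698]
tcp_rot: [-0.001, -0.099, 0.995, 0.0]
wrist_force: [-5.2, 2.4, 10.3]
opening: 0.0201
grasp_force: 60.5
```

Emit:
{"method": "move_arm", "body": {
  "moves": [
    [0, 0, -0.08, 0, 0, 0, -1],
    [0, 0, 0, 0, 0, 0, -1],
    [0, 0, 0, 0, 0, 0, -1]
  ]
}}

```text
t: 20.38
tcp_pos: [0.4405, -0.2321, 0.0696]
tcp_rot: [-0.001, -0.099, 0.995, 0.001]
wrist_force: [-9.5, 5.7, 20.7]
opening: 0.0201
grasp_force: 61.6
```

```bash
cat > fin.py <<'E'
from h import *
c,s=np.cos(.199),np.sin(.199)
for n in("wrist","scene"):
    im,d,K,T=snap(n); P=pts(d,K,T)
    Q=(P-[.4885,-.221,0])*1000; X=Q[:,:,0]*c+Q[:,:,1]*s; Y=-Q[:,:,0]*s+Q[:,:,1]*c; Z=Q[:,:,2]
    m=(X>-66)&(X<45)&(abs(Y)<36)&(Z>36)&(Z<49)&((abs(Y)>17))
    f=np.polyfit(X[m],Z[m],1); print(n,m.sum(),"theta",-np.arctan(f[0]).round(4),"z hinge",f[0]*60+f[1],"z hole",f[0]*-52+f[1])
E
python3 w.py; python3 fin.py
```

```text
tcp 20.3833 [ 0.4405 -0.2321  0.0696] yaw y 101.38 z [-0.0024  0.001  -1.    ] op 0.0201 F [-9.5  5.7 20.7] q [-0.69  0.13  2.12 -0.    0.89 -2.46]
wrist 4210 theta -0.0004 z hinge 40.14350939129138 z hole 40.1039223309218
scene 543 theta -0.0009 z hinge 39.41853725692252 z hole 39.31343772651233
```

The plate is shut (0.000 rad) with 20 N of push. I'll ease the side load a little and hand in.

Emit:
{"method": "move_arm", "body": {
  "moves": [
    [-0.03, 0.02, 0, 0, 0, 0, -1],
    [0, 0, 0, 0, 0, 0, -1],
    [0, 0, 0, 0, 0, 0, -1],
    [0, 0, 0, 0, 0, 0, -1],
    [0, 0, 0, 0, 0, 0, -1]
  ]
}}

```text
t: 20.9
tcp_pos: [0.4404, -0.232, 0.0696]
tcp_rot: [-0.0, -0.099, 0.995, -0.0]
wrist_force: [-6.9, 4.5, 19.0]
opening: 0.0199
grasp_force: 61.4
```

```bash
python3 w.py; python3 fin.py; python3 pin.py | head -12
```

```text
tcp 20.9 [ 0.4404 -0.232   0.0696] yaw y 101.37 z [-2.e-04 -4.e-04 -1.e+00] op 0.0199 F [-6.9  4.5 19. ] q [-0.69  0.13  2.13 -0.    0.89 -2.46]
wrist 4187 theta -0.0007 z hinge 40.21224164737719 z hole 40.130459643654035
scene 534 theta -0.0011 z hinge 39.440196283323644 z hole 39.31795163270215
side 191 zmin [-0.0678 -0.058  -0.0573 -0.0557 -0.0557]
   -0.059 16 [-0.0003  0.0233] [0.0357 0.0119]
   -0.053 18 [-0.004   0.0244] [0.0279 0.0091]
   -0.047 4 [-0.0062  0.0274] [0.0111 0.0026]
   -0.035 51 [0.0029 0.0002] [0.0513 0.0516]
   -0.029 97 [0.0043 0.0015] [0.0491 0.0529]
   -0.023 4 [0.0018 0.009 ] [0.016  0.0092]
scene 732 zmin [-0.07   -0.07   -0.0698 -0.0697 -0.0694]
   -0.065 46 [-0.0137 -0.0071] [0.0288 0.0453]
   -0.059 103 [-0.0039 -0.0061] [0.047 0.045]
   -0.053 52 [-0.0132 -0.0059] [0.0226 0.0456]
   -0.047 53 [-0.016  -0.0054] [0.0168 0.0453]
```

Shut, home and holding at 19 N; handing in.

```bash
python3 -c "
from cell import manip
print(manip.close_job())"
```

```text
the job is handed in; nothing more can be done
None
```

I handed the job in at about 21 s: the block is seated in the nest, the plate measures shut (about 0 rad), and the pin is home through it with the knob still held and pressed at about 19 N. No verdict came back, and I viewed 11 pictures against the limit of 10.

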